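# Set the pump rack lever to its third click

## Task

On the pump setting fixture, push the upright black lever with your fingers all the way home, to the end away from the pump, then push it back towards the pump counting the clicks and leave it seated in the third notch from home, without letting it jump past the third at any time. Only push it: do not pull the lever up, and leave the loose parts and tools around it where they are. Finish clear of the lever.

Things in the scene. Friction and masses are not known exactly. Their poses are not given: they have to be found in the camera images.
- fixture: Setting fixture bolted to the bench. Origin: centre of the underside of its base plate (150 along its x, 340 along its y, 12 mm thick), z up. The slide runs along its y at x = 0, pump at the +y end. Loose parts up to 52 mm above the bench stand on the plate, 10 mm or more clear of the housing.
- housing_end (a point): Top centre of the home end of the slotted aluminium housing that the lever slides along: 52 mm wide (fixture x), from here 170 mm long towards the pump (fixture y -165 to +5), top 57 mm above the bench. Raised pips on both sides of the slot stand abreast of the notches.
- pump_top (a point): Centre of the body's top face of the small in-line injection pump, fixture y = 98, 74 mm above the bench; body 75 mm wide, y from 40 to 155, four steel stubs on it up to 100 mm above the bench. Fixed.
- carriage (a joint): Lever travel from home, m, growing towards the pump (fixture +y). At 0 the lever's centre is at fixture y = -120 mm; stop at -0.0015. Notches every 16 mm: home 0, first 0.016, second 0.032, third 0.048, last 0.096; crests midway. Some 4 to 9 N starts it out of a notch, less towards the crest; past that it snaps ahead of the finger into the next notch. Starts in the first to third, rarely on a crest.
- lever_lift (a joint): How far the lever has been pulled up against its spring, in m: 0 is down, where it belongs. It takes about 5 N to start lifting; 4 mm up counts as pulled. Up to 10 mm.
- lever_top (a point): Centre of the top edge of the lever, 122 above the bench. The lever is an upright black tab 38 wide across the slide (fixture x), 10 thick along it (fixture y), its flat faces looking to fixture -y and +y, from 82 to 122 above the bench, on a 12 x 10 steel stem below. It does not turn relative to the fixture. Push it on its flat faces.
- adaptor: Bystander: flanged steel adaptor standing on the fixture's base plate by the housing, 34 dia x 34 high mm; origin at the centre of its underside. To be left alone.
- nozzle_nut: Bystander: stepped steel nut standing on the base plate on the other side of the housing, 26 dia x 40 high mm; origin at the centre of its underside. To be left alone.
- collar: Bystander: loose steel ring lying on the bench, 44 dia x 22 high mm; origin at the centre of its underside. To be left alone.
- sleeve: Bystander: black sleeve standing on the bench, 60 dia x 52 high mm; origin at the centre of its underside. To be left alone.
- screwdriver: Bystander: screwdriver lying on the bench, up to 30 high mm; origin near its middle, length along its x. To be left alone.
- test_pin: Bystander: plain steel pin standing on the bench, 16 dia x 55 high mm; origin at the centre of its underside. To be left alone.
- wrench: Bystander: open-ended spanner lying flat on the bench, under 15 high mm; origin near its middle, length along its x. To be left alone.

How it is judged (in metres and radians):
On the way, in this order (a step that is already met when the one before it is completed fails the run):
1. the lever is pushed home (value of joint carriage below 0.003 m), for 0.2 s.
2. the lever sits in the third notch (value of joint carriage between 0.0445 and 0.0515 m), for 0.3 s.
At the end, for the whole second after the job is handed in: The lever rests in the third notch (0.048 m from home, within 3.5 mm), down on its spring (lifted less than 2 mm) and still; every loose part and tool is within 20 mm of where it stood (all of step 2 and velocity of joint carriage between -0.005 and 0.005 m/s and value of joint lever_lift below 0.002 m and distance of each of adaptor, nozzle_nut, collar, sleeve, screwdriver, test_pin, wrench from where it was at the start of the episode below 0.02 m); the robot touches nothing.
It fails at once if the lever goes past the third notch, over the crest towards the fourth (value of joint carriage above 0.0565 m).
It fails at once if the lever is pulled up 4 mm or more (value of joint lever_lift above 0.004 m).
It fails at once if a loose part or tool is moved 20 mm or more, or lifted (distance of any of adaptor, nozzle_nut, collar, sleeve, screwdriver, test_pin, wrench from where it was at the start of the episode above 0.02 m).
It also fails if it takes over 69 s, if anything falls off the work surface, if the arm or the gripper's body presses on something with over 40 N, if the wrist force passes 120 N, or if a joint passes its speed limit or range.

## Robot

A 6-joint arm with a two-finger parallel gripper is mounted at the origin on the work surface. World frame = base frame: x ahead of the robot, y to its left, z up, the work surface at z = 0. Lengths are in m, angles in degrees, forces in N, time in s.
With the tool pointing down it reaches from about 0.375 to 0.9 m from the base axis. Payload 3.1 kg.
Tool frame: the origin (TCP) lies at the very end of the fingers, on their centre line; the grasp point (between the pads) lies 19 mm behind it (bot.tcp_to_grasp is the distance from the TCP to the grasp point, in m); z points along the fingers, y is the direction in which the jaws open and shut (so a half turn about z gives the same grasp; the last joint's range is limited). The gripper opens to 87 mm and grips with 3 to 60 N. Pads are 19 mm wide; open, the fingers measure 117 mm over their backs; the gripper's body (75 mm by 190 mm) begins 51 mm behind the grasp point.
Start: joints at [-86.144, 30.224, 82.088, -0, 67.689, -10.227], TCP at [0.152, -0.606, 0.223] pointing down, gripper open.
Joint ranges: [-176.69, 176.69], [-43.24, 126.21], [12.49, 139.97], [-82, 262], [0, 151.66], [-163.58, 163.58]. Speed limits (degrees/s): [159.86, 159.86, 180, 180, 180, 180].

## Interface

Orientations are given as a 3x3 rotation matrix whose columns are the frame's x, y, z axes.
In Python, from rig import telemetry, eyes, order, bot gives the robot as it stands. The module is installed in compiled form; this text tells all that it offers.
- The arm moves only by the tool servo_tool, never from a script. Its argument "targets" is a list of rows, each a list of 2 entries, a list of its own where there are three numbers: the shift along the tool's x, y, z in m, then the turn, a rotation vector about the tool's x, y, z in rad. In form: [[[tx, ty, tz], [wx, wy, wz]], ...]. A call has 1 to 12 rows; each row is the pose to reach, as a shift and turn from the pose commanded when the call began, along the tool's axes at that moment; what a row does not reach only later rows make up. A row lasts 1/8 s, in which the tool goes at most 62.5 mm and 10.7 degrees, less where a joint would pass 70% of its speed; a pose out of reach is approached as far as the arm can. A call with a gripper value outside its range is refused whole. "gripper" is the finger opening in m, from 0 to 0.087, set as the call begins (left out, the last holds). The fingers move at their own pace and stop on an object; the grip force is fixed at half the most. Time passes only in rows, so rows that repeat a pose let the fingers close. It gives the time, the measured TCP pose, the force and the opening at its end, in the units of the state.
- telemetry.read_state(): the state, without advancing time (a new reading comes with each control period).
- eyes.capture(name): name is "scene" or "side" or "wrist"; returns a dict with "pixels" (420x560x3 uint8, blue, green, red), "intrinsics" (3x3 intrinsics, pixels), "extrinsics" (4x4, takes a point from camera to world coordinates); the wrist camera has in their place "T_tool_cam" (4x4, takes a point from camera to tool coordinates, whose origin is the TCP and whose axes are the flange's). Camera axes: x right, y down, z forward; pixel columns grow to the right and rows downward; lengths in m; the calibration is good to about 2 mm. A picture is of the moment at which its call begins: read the wrist's pose just before it. There is no depth.
- order.hand_in(): hands the job in, once; it reports no verdict.
The state is a dict: "time_s": time; "joint_positions": joint angles; "qvel": joint speeds; "tau": joint torques, N m; "position": TCP position; "tcp_rot": TCP orientation; "force": force on the tool from outside, world axes, zero at the start; "moment": the same for the moment, N m; "opening": opening from 0.0 (shut) to 1.0 (fully open).
Only numpy, scipy, OpenCV 4.12 (cv2) and the standard library are available. Lean on these libraries where they do the work, as an engineer would, in place of code of your own. Each camera call takes 0.05 s, during which the arm holds its last target. There are 200 camera calls.

## Working session

There is one attempt and no reset: what is moved stays moved. The work goes in short steps, Python scripts to look and compute and a tool call to move; the robot and the scene stay as the last step left them, time stands still between calls to the robot, and variables do not carry over. Pictures are saved under pics/ and viewed, about 8 in all and at most 12, crops included, and the job is handed in when it is done.

Besides the shell and the picture viewer there is one more tool, called after "Emit:" by a JSON object that holds its "fn" and its "kwargs", one argument or row to a line. servo_tool: Moves the arm, as the interface text tells. Its arguments: {"type":"object","properties":{"targets":{"type":"array","items":{"type":"array"}},"gripper":{"type":"number"}},"required":["targets"]}

```bash
mkdir -p pics; python3 - <<'E'
from rig import telemetry, eyes, order, bot
import cv2,numpy as np,pickle
s=telemetry.read_state();print(s)
ims=[]
d={}
for n in("scene","side"):
    c=eyes.capture(n);d[n]=c;cv2.imwrite(f"pics/{n}0.png",c["pixels"]);print(n,c["intrinsics"].tolist(),c["extrinsics"].round(4).tolist())
pickle.dump(d,open("c0.pkl","wb"))
E
```

```text
{'time_s': 0.0, 'joint_positions': array([-8.61435401e+01,  3.02792105e+01,  8.21572828e+01, -1.47767493e-03,
        6.76889558e+01, -1.02276646e+01]), 'qvel': array([-0.0117492 , -0.04467863,  0.01550153,  0.01146028, -0.06031491,
       -0.05656053]), 'tau': array([-1.01328260e-03, -4.40042853e+01, -1.76590759e+01,  6.35246979e-02,
        5.82490792e-02, -1.52723255e-04]), 'position': array([ 0.1520582 , -0.60545538,  0.22156404]), 'tcp_rot': array([[ 9.69937121e-01,  2.43355608e-01, -1.71064868e-04],
       [ 2.43355394e-01, -9.69934733e-01,  2.18293607e-03],
       [ 3.65307978e-04, -2.15894029e-03, -9.99997603e-01]]), 'force': array([ 0.39967195, -0.59173943,  0.73015804]), 'moment': array([ 0.03620096,  0.01334709, -0.01816783]), 'opening': 0.9984990351650591}
scene [[408.41922376171493, 0.0, 281.72848523088027], [0.0, 408.41922376171493, 207.0441817510824], [0.0, 0.0, 1.0]] [[0.0322, 0.687, -0.726, 1.2044], [0.9993, -0.0085, 0.0364, 0.02], [0.0188, -0.7266, -0.6868, 0.6697], [0.0, 0.0, 0.0, 1.0]]
side [[418.2249349261974, 0.0, 283.96023038388824], [0.0, 418.2249349261974, 207.96641832945585], [0.0, 0.0, 1.0]] [[0.9904, -0.0979, 0.0971, 0.5241], [-0.1366, -0.5989, 0.7891, -0.5286], [-0.0191, -0.7948, -0.6065, 0.5575], [0.0, 0.0, 0.0, 1.0]]
```

View pics/scene0.png

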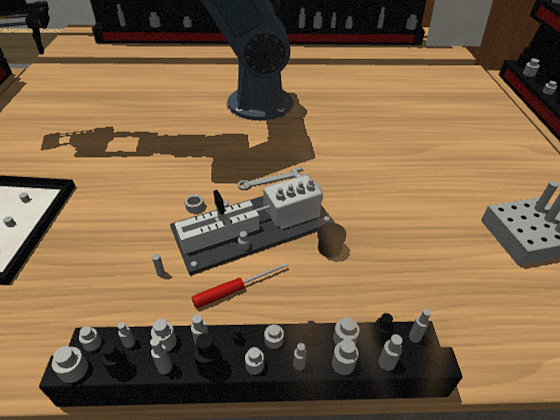

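View pics/side0.png

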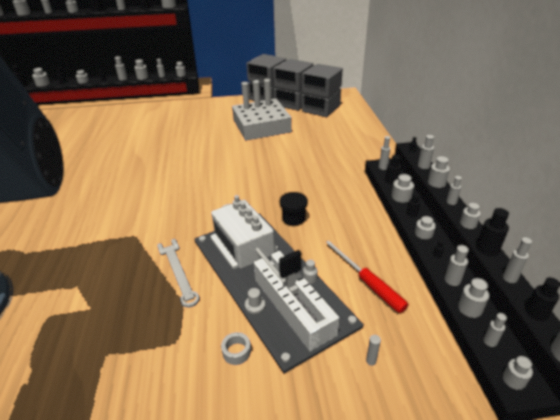

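The scene view shows the fixture around (250,222), with the lever near (220,200), the pump at (293,200) to the right, and the adaptor and nut beside the housing. The side view has the lever near (290,263). I'll enlarge both for corner picking.

```bash
python3 - <<'E'
import cv2,numpy as np,pickle
d=pickle.load(open("c0.pkl","rb"))
a=d["scene"]["pixels"][165:280,160:360];b=d["side"]["pixels"][190:375,185:375]
a=cv2.resize(a,None,fx=4,fy=4,interpolation=cv2.INTER_CUBIC)
b=cv2.resize(b,None,fx=3.2,fy=3.2,interpolation=cv2.INTER_CUBIC)
cv2.imwrite("pics/a.png",a);cv2.imwrite("pics/b.png",b);print(a.shape,b.shape)
E
```

```text
(460, 800, 3) (592, 608, 3)
```

View pics/a.png

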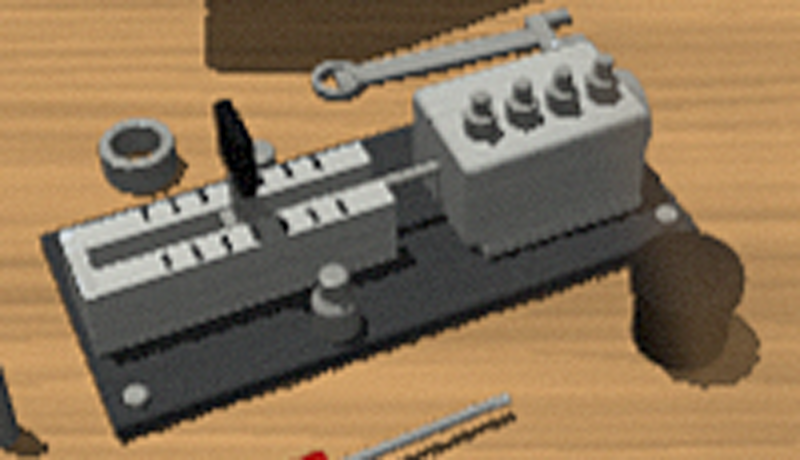

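View pics/b.png

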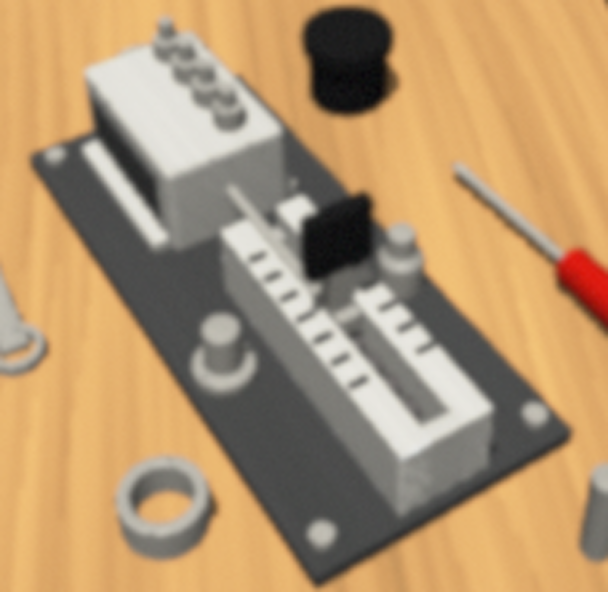

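```bash
cat > h.py <<'E'
import numpy as np,pickle,cv2
from scipy.optimize import least_squares
def proj(c,P,E=None):
    E=c["extrinsics"] if E is None else E
    p=(np.linalg.inv(E)@np.c_[P,np.ones(len(P))].T)[:3]
    return (c["intrinsics"]@(p/p[2]))[:2].T
def f2w(v,P):
    c,s=np.cos(v[2]),np.sin(v[2]);P=np.asarray(P,float)/1000
    return P@np.array([[c,-s,0],[s,c,0],[0,0,1]]).T+[v[0],v[1],0]
E
python3 - <<'E'
from h import *
d=pickle.load(open("c0.pkl","rb"))
A=[((-26,-165,57),(62,232)),((26,-165,57),(83,298)),((-26,5,57),(365,145)),((26,5,57),(393,188)),((-75,-170,12),(42,238)),((75,-170,12),(120,432))]
B=[((-75,-170,12),(317,580)),((75,-170,12),(568,433)),((-75,170,12),(33,160)),((-26,-165,57),(400,460)),((26,-165,57),(492,410)),((-26,5,57),(222,230))]
def px(L,k,o): return (np.array([l[1] for l in L])+.5)/k-.5+o
a=px(A,4,[160,165]);b=px(B,3.2,[185,190])
def res(v): return np.r_[(proj(d["scene"],f2w(v,[l[0] for l in A]))-a).ravel(),(proj(d["side"],f2w(v,[l[0] for l in B]))-b).ravel()]
r=least_squares(res,[.6,-.1,0],loss='soft_l1');v=r.x
print(v,np.degrees(v[2]));print(res(v).reshape(-1,2).round(1).tolist())
np.save("v.npy",v)
for q in (0,16,32,48,64):
    for n,k,o in(("scene",4,[160,165]),("side",3.2,[185,190])):
        print(q,n,((proj(d[n],f2w(v,[(-19,-125+q,122),(19,-125+q,122),(-19,-125+q,82),(19,-125+q,82)]))-o+.5)*k-.5).round().tolist())
E
```

```text
[ 0.55886275 -0.01144363  0.40882064] 23.423697153302804
[[-0.8, -0.2], [0.6, 0.2], [-0.8, -0.9], [1.3, 3.3], [-0.3, -1.2], [-1.2, -0.8], [-0.9, -0.1], [2.5, -0.5], [-0.9, -2.3], [0.3, 0.1], [1.0, -0.3], [-0.5, 0.0]]
0 scene [[121.0, 126.0], [143.0, 173.0], [131.0, 183.0], [153.0, 231.0]]
0 side [[365.0, 296.0], [437.0, 262.0], [365.0, 356.0], [434.0, 322.0]]
16 scene [[152.0, 117.0], [175.0, 164.0], [161.0, 175.0], [184.0, 222.0]]
16 side [[346.0, 273.0], [417.0, 240.0], [346.0, 333.0], [414.0, 300.0]]
32 scene [[182.0, 108.0], [206.0, 155.0], [191.0, 166.0], [214.0, 213.0]]
32 side [[327.0, 251.0], [397.0, 219.0], [328.0, 311.0], [395.0, 279.0]]
48 scene [[213.0, 100.0], [237.0, 146.0], [220.0, 157.0], [244.0, 204.0]]
48 side [[309.0, 230.0], [378.0, 199.0], [311.0, 290.0], [377.0, 259.0]]
64 scene [[243.0, 91.0], [268.0, 137.0], [249.0, 149.0], [274.0, 195.0]]
64 side [[291.0, 209.0], [360.0, 180.0], [294.0, 269.0], [360.0, 239.0]]
```

Emit:
{"fn": "servo_tool", "kwargs": {
  "targets": [
    [[0.03, -0.022, 0], [0, 0, -0.02]],
    [[0.08, -0.058, 0], [0, 0, -0.04]],
    [[0.13, -0.094, 0], [0, 0, -0.06]],
    [[0.18, -0.13, 0], [0, 0, -0.08]],
    [[0.23, -0.166, 0], [0, 0, -0.1]],
    [[0.28, -0.202, 0], [0, 0, -0.12]],
    [[0.33, -0.238, 0], [0, 0, -0.14]],
    [[0.38, -0.274, 0], [0, 0, -0.162]],
    [[0.43, -0.31, 0], [0, 0, -0.162]],
    [[0.48, -0.346, 0], [0, 0, -0.162]],
    [[0.525, -0.379, 0], [0, 0, -0.162]],
    [[0.552, -0.398, 0], [0, 0, -0.162]]
  ],
  "gripper": 0.06
}}

```text
time_s: 1.6
position: [0.5918, -0.0832, 0.2221]
tcp_rot: [[0.917, 0.399, -0.0], [0.399, -0.917, 0.0], [-0.0, -0.001, -1.0]]
force: [0.7, -0.4, 1.6]
opening: 0.691
```

```bash
cat > look.py <<'E'
from rig import telemetry, eyes
from h import *
import sys
v=np.load("v.npy");R=np.array([[np.cos(v[2]),-np.sin(v[2])],[np.sin(v[2]),np.cos(v[2])]])
s=telemetry.read_state()
print(s["time_s"],s["position"].round(4),"fix xy mm",(R.T@(s["position"][:2]-v[:2])*1000).round(1),"F fix",(R.T@s["force"][:2]).round(2),s["force"][2].round(2),"open",s["opening"])
print(s["tcp_rot"].round(3).tolist(),"yaw err",np.degrees(np.arctan2(s["tcp_rot"][1,1],s["tcp_rot"][0,1])-(v[2]-np.pi/2)))
if len(sys.argv)>1:
    c=eyes.capture("wrist");T=np.eye(4);T[:3,:3]=s["tcp_rot"];T[:3,3]=s["position"];c["extrinsics"]=T@c["T_tool_cam"]
    pickle.dump(c,open(sys.argv[1]+".pkl","wb"));cv2.imwrite("pics/%s.png"%sys.argv[1],c["pixels"])
    for P in [(-26,-165,57),(26,-165,57),(-26,5,57),(26,5,57),(0,-120,122),(0,-72,122)]: print(P,proj(c,f2w(v,[P])).round())
E
python3 look.py w1
```

```text
1.6 [ 0.5918 -0.0832  0.2221] fix xy mm [  1.7 -78.9] F fix [ 0.51 -0.65] 1.6 open 0.6909941567266872
[[0.917, 0.399, -0.0], [0.399, -0.917, 0.0], [-0.0, -0.001, -1.0]] yaw err 0.09002834998801149
(-26, -165, 57) [[365. 212.]]
(26, -165, 57) [[369. 160.]]
(-26, 5, 57) [[194. 212.]]
(26, 5, 57) [[190. 159.]]
(0, -120, 122) [[330. 207.]]
(0, -72, 122) [[269. 207.]]
```

View pics/w1.png

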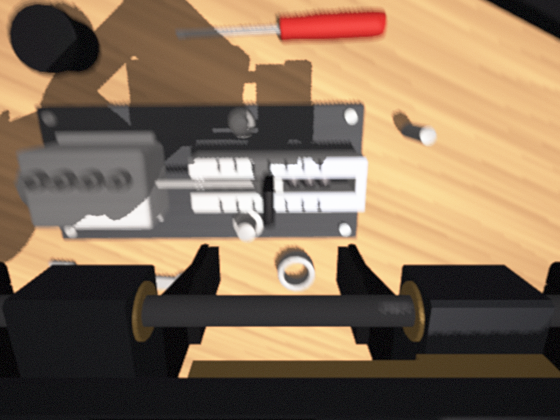

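The wrist view matches the fit: housing corners at (367,212) and (365,158), and the lever at column 268, which is the third notch. The tool straddles it with its centre 7 mm to the home side. Next I'll descend straight down.

Emit:
{"fn": "servo_tool", "kwargs": {
  "targets": [
    [[0, 0, 0.02], [0, 0, 0]],
    [[0, 0, 0.045], [0, 0, 0]],
    [[0, 0, 0.07], [0, 0, 0]],
    [[0, 0, 0.095], [0, 0, 0]],
    [[0, 0, 0.115], [0, 0, 0]],
    [[0, 0, 0.126], [0, 0, 0]],
    [[0, 0, 0.126], [0, 0, 0]]
  ]
}}

```text
time_s: 2.52
position: [0.59, -0.0858, 0.0958]
tcp_rot: [[0.918, 0.396, -0.002], [0.396, -0.918, 0.001], [-0.001, -0.001, -1.0]]
force: [0.0, -0.3, -0.8]
opening: 0.69
```

```bash
python3 look.py
```

```text
2.525 [ 0.59   -0.0858  0.0958] fix xy mm [ -0.9 -80.6] F fix [-0.06 -0.25] -0.83 open 0.6897141800537646
[[0.918, 0.396, -0.002], [0.396, -0.918, 0.001], [-0.001, -0.001, -1.0]] yaw err -0.0681517358897965
```

Emit:
{"fn": "servo_tool", "kwargs": {
  "targets": [
    [[0, 0.008, 0], [0, 0, 0]],
    [[0, 0.014, 0], [0, 0, 0]],
    [[0, 0.019, 0], [0, 0, 0]],
    [[0, 0.024, 0], [0, 0, 0]],
    [[0, 0.028, 0], [0, 0, 0]],
    [[0, 0.032, 0], [0, 0, 0]],
    [[0, 0.036, 0], [0, 0, 0]],
    [[0, 0.04, 0], [0, 0, 0]],
    [[0, 0.044, 0], [0, 0, 0]],
    [[0, 0.048, 0], [0, 0, 0]],
    [[0, 0.052, 0], [0, 0, 0]],
    [[0, 0.056, 0], [0, 0, 0]]
  ]
}}

```text
time_s: 4.03
position: [0.6121, -0.1356, 0.0964]
tcp_rot: [[0.918, 0.396, -0.002], [0.396, -0.918, 0.003], [-0.001, -0.004, -1.0]]
force: [-0.6, 4.4, 2.7]
opening: 0.693
```

Emit:
{"fn": "servo_tool", "kwargs": {
  "targets": [
    [[0, 0.002, 0], [0, 0, 0]],
    [[0, 0.004, 0], [0, 0, 0]],
    [[0, 0.006, 0], [0, 0, 0]],
    [[0, 0.007, 0], [0, 0, 0]],
    [[0, 0.008, 0], [0, 0, 0]],
    [[0, 0.008, 0], [0, 0, 0]]
  ]
}}

```text
time_s: 4.78
position: [0.6159, -0.1446, 0.0965]
tcp_rot: [[0.918, 0.397, -0.0], [0.397, -0.918, 0.0], [-0.0, -0.0, -1.0]]
force: [-0.5, 0.2, -0.4]
opening: 0.686
```

```bash
python3 look.py w2
```

```text
4.775 [ 0.6159 -0.1446  0.0965] fix xy mm [  -0.5 -144.8] F fix [-0.37  0.38] -0.4 open 0.6864586059153268
[[0.918, 0.397, -0.0], [0.397, -0.918, 0.0], [-0.0, -0.0, -1.0]] yaw err -0.056835107975391895
(-26, -165, 57) [[309. 270.]]
(26, -165, 57) [[312. 192.]]
(-26, 5, 57) [[ 46. 270.]]
(26, 5, 57) [[ 29. 193.]]
(0, -120, 122) [[222. 287.]]
(0, -72, 122) [[115. 288.]]
```

View pics/w2.png

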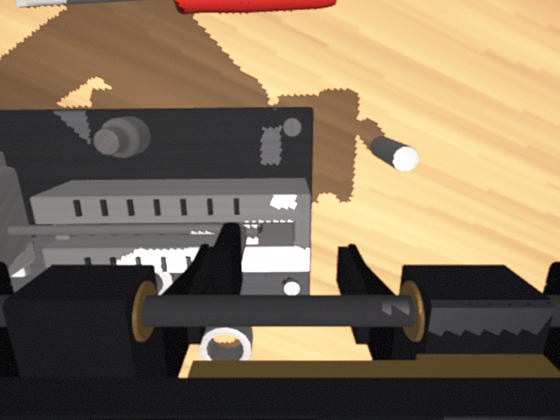

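The lever's top edge sits at about (232,240), at the pump-side finger with almost no force, so it is about home. I'll feel for the end stop.

Emit:
{"fn": "servo_tool", "kwargs": {
  "targets": [
    [[0, 0.001, 0], [0, 0, 0]],
    [[0, 0.001, 0], [0, 0, 0]]
  ]
}}

```text
time_s: 5.08
position: [0.6161, -0.1449, 0.0964]
tcp_rot: [[0.918, 0.397, -0.001], [0.397, -0.918, 0.001], [-0.0, -0.001, -1.0]]
force: [-1.0, 3.2, 1.5]
opening: 0.686
```

Emit:
{"fn": "servo_tool", "kwargs": {
  "targets": [
    [[0, 0.001, 0], [0, 0, 0]],
    [[0, 0.001, 0], [0, 0, 0]]
  ]
}}

```text
time_s: 5.32
position: [0.6162, -0.1453, 0.0964]
tcp_rot: [[0.918, 0.396, -0.002], [0.396, -0.918, 0.002], [-0.001, -0.002, -1.0]]
force: [-1.1, 5.7, 2.3]
opening: 0.691
```

Emit:
{"fn": "servo_tool", "kwargs": {
  "targets": [
    [[0, 0.001, 0], [0, 0, 0]],
    [[0, 0.001, 0], [0, 0, 0]]
  ]
}}

```text
time_s: 5.58
position: [0.6163, -0.1456, 0.0964]
tcp_rot: [[0.918, 0.396, -0.002], [0.396, -0.918, 0.003], [-0.001, -0.004, -1.0]]
force: [-1.3, 6.1, 2.5]
opening: 0.689
```

```bash
python3 look.py
```

```text
5.575 [ 0.6163 -0.1456  0.0964] fix xy mm [  -0.6 -146. ] F fix [1.27 6.15] 2.51 open 0.6894429995330823
[[0.918, 0.396, -0.002], [0.396, -0.918, 0.003], [-0.001, -0.004, -1.0]] yaw err -0.08119454362896437
```

Emit:
{"fn": "servo_tool", "kwargs": {
  "targets": [
    [[0, 0.001, 0], [0, 0, 0]],
    [[0, 0.002, 0], [0, 0, 0]],
    [[0, 0.003, 0], [0, 0, 0]],
    [[0, 0.003, 0], [0, 0, 0]]
  ]
}}

```text
time_s: 6.08
position: [0.6167, -0.1467, 0.0963]
tcp_rot: [[0.918, 0.396, -0.004], [0.396, -0.918, 0.006], [-0.001, -0.007, -1.0]]
force: [-1.9, 10.1, 3.7]
opening: 0.688
```

```bash
python3 look.py
```

```text
6.075 [ 0.6167 -0.1467  0.0963] fix xy mm [  -0.7 -147.1] F fix [2.28 9.98] 3.73 open 0.6876435528068044
[[0.918, 0.396, -0.004], [0.396, -0.918, 0.006], [-0.001, -0.007, -1.0]] yaw err -0.10115622544881965
```

The position and the 10 N confirm the lever is on the home stop. I'll back the tool towards the pump so it is centred on the lever, then narrow the gap to 18 mm so the fingers straddle the lever with play. The front finger then guards against overshoot.

Emit:
{"fn": "servo_tool", "kwargs": {
  "targets": [
    [[0, -0.005, 0], [0, 0, 0]],
    [[0, -0.012, 0], [0, 0, 0]],
    [[0, -0.019, 0], [0, 0, 0]],
    [[0, -0.025, 0], [0, 0, 0]],
    [[0, -0.029, 0], [0, 0, 0]],
    [[0, -0.029, 0], [0, 0, 0]],
    [[0, -0.029, 0], [0, 0, 0]]
  ]
}}

```text
time_s: 6.95
position: [0.6071, -0.1237, 0.0966]
tcp_rot: [[0.918, 0.397, 0.0], [0.397, -0.918, -0.0], [0.0, 0.0, -1.0]]
force: [-0.3, 0.0, 0.3]
opening: 0.689
```

```bash
python3 look.py
```

```text
6.95 [ 0.6071 -0.1237  0.0966] fix xy mm [  -0.3 -122.2] F fix [-0.3   0.14] 0.25 open 0.6887712648971909
[[0.918, 0.397, 0.0], [0.397, -0.918, -0.0], [0.0, 0.0, -1.0]] yaw err -0.05845174992253464
```

Emit:
{"fn": "servo_tool", "kwargs": {
  "targets": [
    [[0, -0.002, 0], [0, 0, 0]],
    [[0, -0.002, 0], [0, 0, 0]],
    [[0, -0.002, 0], [0, 0, 0]],
    [[0, -0.002, 0], [0, 0, 0]],
    [[0, -0.002, 0], [0, 0, 0]],
    [[0, -0.002, 0], [0, 0, 0]]
  ],
  "gripper": 0.018
}}

```text
time_s: 7.7
position: [0.6061, -0.1216, 0.0966]
tcp_rot: [[0.918, 0.397, -0.0], [0.397, -0.918, 0.0], [0.0, -0.0, -1.0]]
force: [0.8, 0.4, 0.0]
opening: 0.22
```

```bash
python3 look.py w3
```

```text
7.7 [ 0.6061 -0.1216  0.0966] fix xy mm [  -0.4 -119.9] F fix [0.89 0.04] 0.03 open 0.22011022683296796
[[0.918, 0.397, -0.0], [0.397, -0.918, 0.0], [0.0, -0.0, -1.0]] yaw err -0.06006706437765222
(-26, -165, 57) [[348. 270.]]
(26, -165, 57) [[353. 193.]]
(-26, 5, 57) [[ 85. 270.]]
(26, 5, 57) [[ 71. 193.]]
(0, -120, 122) [[278. 288.]]
(0, -72, 122) [[171. 288.]]
```

View pics/w3.png

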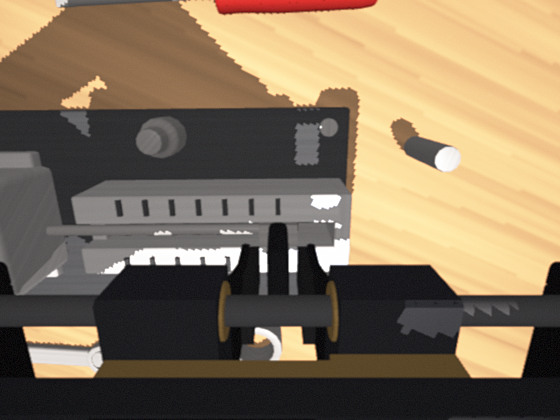

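The lever at column 278 is centred between the fingers and exactly where home is predicted. Now I'll push it one notch at a time.

Emit:
{"fn": "servo_tool", "kwargs": {
  "targets": [
    [[0, -0.002, 0], [0, 0, 0]],
    [[0, -0.004, 0], [0, 0, 0]],
    [[0, -0.006, 0], [0, 0, 0]],
    [[0, -0.008, 0], [0, 0, 0]],
    [[0, -0.01, 0], [0, 0, 0]],
    [[0, -0.012, 0], [0, 0, 0]],
    [[0, -0.014, 0], [0, 0, 0]],
    [[0, -0.016, 0], [0, 0, 0]],
    [[0, -0.016, 0], [0, 0, 0]],
    [[0, -0.016, 0], [0, 0, 0]]
  ]
}}

```text
time_s: 9.0
position: [0.5997, -0.1064, 0.0966]
tcp_rot: [[0.918, 0.397, -0.0], [0.397, -0.918, 0.0], [-0.0, -0.0, -1.0]]
force: [0.2, -0.5, -0.2]
opening: 0.207
```

```bash
python3 look.py w4
```

```text
9.0 [ 0.5997 -0.1064  0.0966] fix xy mm [  -0.3 -103.4] F fix [-0.   -0.51] -0.23 open 0.20678584860023994
[[0.918, 0.397, -0.0], [0.397, -0.918, 0.0], [-0.0, -0.0, -1.0]] yaw err -0.04376877463098659
(-26, -165, 57) [[374. 270.]]
(26, -165, 57) [[381. 193.]]
(-26, 5, 57) [[111. 271.]]
(26, 5, 57) [[ 98. 193.]]
(0, -120, 122) [[315. 288.]]
(0, -72, 122) [[208. 288.]]
```

View pics/w4.png

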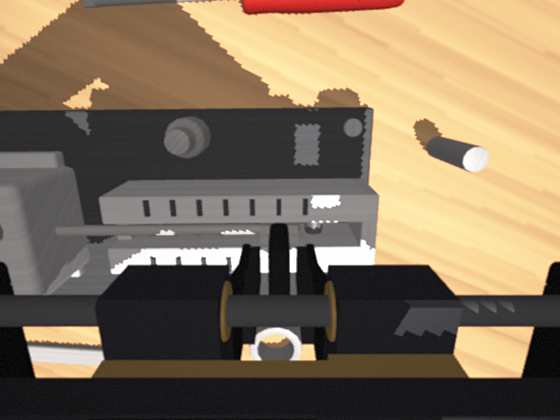

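The lever is centred between the fingers again (column 279), now in the first notch, and the tool carries no force. Two more clicks follow, one per call.

Emit:
{"fn": "servo_tool", "kwargs": {
  "targets": [
    [[0, -0.002, 0], [0, 0, 0]],
    [[0, -0.004, 0], [0, 0, 0]],
    [[0, -0.006, 0], [0, 0, 0]],
    [[0, -0.008, 0], [0, 0, 0]],
    [[0, -0.01, 0], [0, 0, 0]],
    [[0, -0.012, 0], [0, 0, 0]],
    [[0, -0.014, 0], [0, 0, 0]],
    [[0, -0.016, 0], [0, 0, 0]],
    [[0, -0.016, 0], [0, 0, 0]],
    [[0, -0.016, 0], [0, 0, 0]]
  ]
}}

```text
time_s: 10.3
position: [0.5934, -0.0918, 0.0966]
tcp_rot: [[0.918, 0.397, -0.0], [0.397, -0.918, 0.0], [0.0, -0.0, -1.0]]
force: [-0.6, -0.4, 0.6]
opening: 0.2
```

```bash
python3 look.py w5
```

```text
10.3 [ 0.5934 -0.0918  0.0966] fix xy mm [ -0.3 -87.4] F fix [-0.75 -0.13] 0.59 open 0.20034393165205863
[[0.918, 0.397, -0.0], [0.397, -0.918, 0.0], [0.0, -0.0, -1.0]] yaw err -0.04312380176548858
(-26, -165, 57) [[398. 270.]]
(26, -165, 57) [[407. 193.]]
(-26, 5, 57) [[135. 271.]]
(26, 5, 57) [[125. 193.]]
(0, -120, 122) [[351. 288.]]
(0, -72, 122) [[244. 288.]]
```

Emit:
{"fn": "servo_tool", "kwargs": {
  "targets": [
    [[0, -0.002, 0], [0, 0, 0]],
    [[0, -0.004, 0], [0, 0, 0]],
    [[0, -0.006, 0], [0, 0, 0]],
    [[0, -0.008, 0], [0, 0, 0]],
    [[0, -0.01, 0], [0, 0, 0]],
    [[0, -0.012, 0], [0, 0, 0]],
    [[0, -0.014, 0], [0, 0, 0]],
    [[0, -0.0155, 0], [0, 0, 0]],
    [[0, -0.0155, 0], [0, 0, 0]],
    [[0, -0.0155, 0], [0, 0, 0]]
  ]
}}

```text
time_s: 11.6
position: [0.5872, -0.0776, 0.0966]
tcp_rot: [[0.918, 0.397, -0.0], [0.397, -0.918, 0.0], [-0.0, -0.0, -1.0]]
force: [-0.1, -0.2, 0.5]
opening: 0.206
```

```bash
python3 look.py w6; python3 -c "
import cv2;cv2.imwrite('pics/w56.png',cv2.hconcat([cv2.imread('pics/w%d.png'%i)[90:400,80:480] for i in(5,6)]))"
```

```text
11.6 [ 0.5872 -0.0776  0.0966] fix xy mm [ -0.3 -72. ] F fix [-0.15 -0.15] 0.48 open 0.20609801931362354
[[0.918, 0.397, -0.0], [0.397, -0.918, 0.0], [-0.0, -0.0, -1.0]] yaw err -0.0459623477323685
(-26, -165, 57) [[422. 270.]]
(26, -165, 57) [[433. 193.]]
(-26, 5, 57) [[159. 270.]]
(26, 5, 57) [[150. 193.]]
(0, -120, 122) [[386. 288.]]
(0, -72, 122) [[278. 288.]]
```

View pics/w56.png

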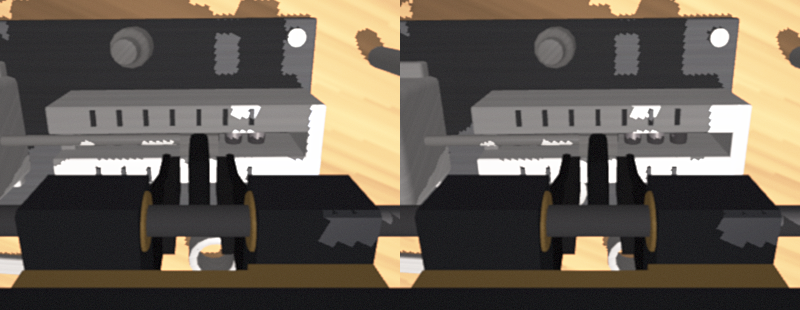

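In both frames the lever is centred between the fingers. The right-hand one has it at column 278, the predicted third notch, and shows three uncovered notches behind it. Next I'll open the fingers and lift straight out.

Emit:
{"fn": "servo_tool", "kwargs": {
  "targets": [
    [[0, 0, 0], [0, 0, 0]],
    [[0, 0, 0], [0, 0, 0]],
    [[0, 0, 0], [0, 0, 0]],
    [[0, 0, 0], [0, 0, 0]],
    [[0, 0, -0.015], [0, 0, 0]],
    [[0, 0, -0.04], [0, 0, 0]],
    [[0, 0, -0.07], [0, 0, 0]],
    [[0, 0, -0.1], [0, 0, 0]],
    [[0, 0, -0.125], [0, 0, 0]],
    [[0, 0, -0.14], [0, 0, 0]],
    [[0, 0, -0.14], [0, 0, 0]]
  ],
  "gripper": 0.05
}}

```text
time_s: 13.02
position: [0.588, -0.0782, 0.2381]
tcp_rot: [[0.918, 0.397, 0.003], [0.397, -0.918, -0.001], [0.002, 0.002, -1.0]]
force: [0.4, -0.6, -0.9]
opening: 0.574
```

```bash
python3 look.py w7; python3 - <<'E'
from rig import eyes
import cv2
c=eyes.capture("side")["pixels"][190:375,185:375]
a=cv2.resize(c,(411,400),interpolation=cv2.INTER_CUBIC);b=cv2.imread("pics/w7.png")
b=cv2.resize(b[80:300,100:400],(389,285));b=cv2.copyMakeBorder(b,0,115,0,0,cv2.BORDER_CONSTANT)
cv2.imwrite("pics/fin.png",cv2.hconcat([a,b]))
E
```

```text
13.025 [ 0.588  -0.0782  0.2381] fix xy mm [  0.2 -72.9] F fix [ 0.08 -0.73] -0.91 open 0.5738438378958551
[[0.918, 0.397, 0.003], [0.397, -0.918, -0.001], [0.002, 0.002, -1.0]] yaw err -0.058667895211050224
(-26, -165, 57) [[367. 206.]]
(26, -165, 57) [[371. 156.]]
(-26, 5, 57) [[202. 206.]]
(26, 5, 57) [[199. 156.]]
(0, -120, 122) [[334. 199.]]
(0, -72, 122) [[277. 199.]]
```

View pics/fin.png

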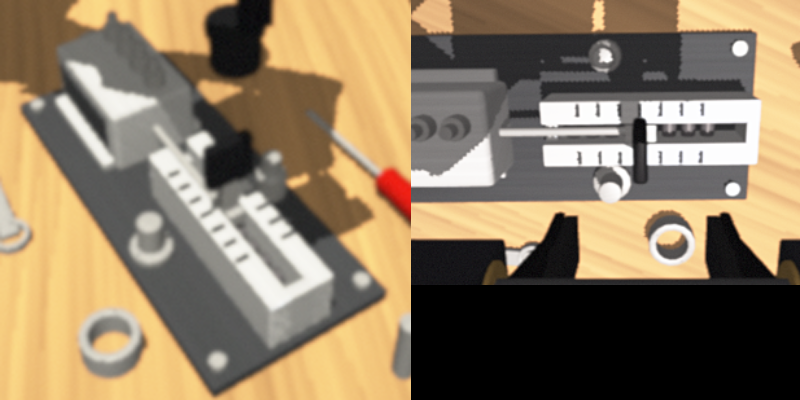

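In the final view the lever is at column 277, as predicted for the third notch, with three pips on its home side. The parts have not moved and the arm is clear, so I'll hand in.

```bash
python3 -c "
from rig import order;print(order.hand_in())"
```

```text
the job is handed in; nothing more can be done
None
```

The lever is in the third notch from home and the job is handed in; the interface gave no verdict.

- **Pushing home:** The lever started in the third notch. I pushed it home with the pump-side finger until it met the end stop at about 10 N. The position there agreed with the fitted fixture pose to about 0.5 mm.
- **Counting clicks:** I pushed it back one notch per move with the fingers straddling it about 18 mm apart, so the front finger could catch any overshoot. I checked with the wrist camera at each of the three clicks.
- **Last checks:** After I lifted clear, the lever appeared at pixel column 277, exactly where the third notch was predicted, with three pips on its home side. By eye, the loose parts in the last pictures had not moved. The arm was about 115 mm above the lever with no meaningful force on it, at about 13 s of the 69 s allowed.

No check failed or disagreed. I judged the lever lift only from the pictures, where it looked fully down.

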